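# Pack spouted housings with their spouts at the marks

## Task

Pick the scrap sprue off the blue packing board and put it in the grey scrap bin. Then make the bottom row: turn the housing that already stands on the board until its spout points straight at the wedge mark in front of it, and stand the matching tall housing with one spout on the free ring, its spout pointing straight at its own mark. Last, set the low, wide housing centrally on top, bridging the two necks, with its spout pointing the same way over the middle mark; never tip a housing over, and leave the two-spouted housing where it is.

Things in the scene. Friction and masses are not known exactly. Their poses are not given: they have to be found in the camera images.
- board: blue packing board, 190 (x) x 250 (y) x 8 thick, fixed, moved and turned each time. On it two white ring outlines (86 diameter) and, along its +x edge, three white wedge marks 4 high (x = +64 to +88; y = -50, 0, +50): one straight ahead of each ring, one in the middle. Origin: centre of the underside; spouts must point along its +x
- place_left (a point): centre of the ring at the board's +y side, on the board's top face (x = -10, y = +50, z = 8 in the board's frame)
- place_right (a point): centre of the ring at the board's -y side, on the board's top face (x = -10, y = -50, z = 8 in the board's frame)
- middle (a point): point on the board's top face midway between the two rings, in line with the middle mark; the low housing goes above it, its underside resting on the necks 85 above the board's top
- housing_a: tall housing standing on one of the two rings, turned the wrong way at the start: orange plastic drum 72 diameter x 45 tall, on it a neck 48 diameter x 40 tall (85 overall); one spout (18 diameter) out of the drum's side, 22 above the underside, tip 58 from the axis; 0.15 kg. Origin: centre of the underside, z up the axis, x towards the spout
- housing_b: the matching tall housing, standing on the bench to the robot's left: orange plastic drum 72 diameter x 45 tall, on it a neck 48 diameter x 40 tall (85 overall); one spout (18 diameter) out of the drum's side, 22 above the underside, tip 58 from the axis; 0.15 kg. Origin: centre of the underside, z up the axis, x towards the spout
- housing_low: low, wide housing, standing on the bench to the robot's left: same orange plastic, drum 84 diameter x 28 tall, neck 48 diameter x 36 tall (64 overall), one spout (16 diameter) 17 above the underside, tip 64 from the axis; 0.15 kg. Origin: centre of the underside, z up, x towards the spout
- housing_a_spout (a point): centre of the spout's tip of housing_a
- housing_b_spout (a point): centre of the spout's tip of housing_b
- housing_low_spout (a point): centre of the spout's tip of housing_low
- sprue: scrap sprue on the free ring: flat cross of two bars 64 long, 9 wide, 8 thick, with an upright round stem 14 diameter in its centre, 70 tall overall; orange plastic, 0.03 kg. Origin: centre of the underside, z up along the stem
- bin: open grey scrap bin to the robot's right, 160 x 160 x 80 high outside, walls 5, fixed but at a different place each time. Origin: centre of the underside
- tee: bystander among the housings: like the tall housing but with two spouts, one on each side. Leave alone. Origin: centre of the underside
There are look-alikes about, which are no part of the job. What is shaped like the sprue but yellow is not meant.

How it is judged:
On the way, in this order (a step that is already met when the one before it is completed fails the run):
1. the sprue lies in the scrap bin, let go (x of sprue in the frame of bin between -0.078 and 0.078 m and y of sprue in the frame of bin between -0.078 and 0.078 m and z of sprue in the frame of bin between -0.01 and 0.065 m and linear speed of sprue below 0.05 m/s and contact force between the fingers and sprue below 0.1 N), for 0.2 s.
2. the two tall housings stand on the two rings, each spout pointing at its mark ((((horizontal distance between housing_a and place_left below 0.012 m and distance between housing_a and place_left below 0.014 m) and (horizontal distance between housing_b and place_right below 0.012 m and distance between housing_b and place_right below 0.014 m)) or ((horizontal distance between housing_b and place_left below 0.012 m and distance between housing_b and place_left below 0.014 m) and (horizontal distance between housing_a and place_right below 0.012 m and distance between housing_a and place_right below 0.014 m))) and angle between the x axis of each of housing_a, housing_b and the x axis of board, either way round below 0.15 rad and x of each of housing_a_spout, housing_b_spout in the frame of board above 0.02 m and angle between each of housing_a, housing_b's own z axis and vertical below 0.06 rad and linear speed of each of housing_a, housing_b below 0.02 m/s), for 0.2 s.
3. the low housing rests across the two necks, spout the same way, let go (horizontal distance between housing_low and middle below 0.012 m and z of housing_low in the frame of board between 0.088 and 0.098 m and angle between the x axis of housing_low and the x axis of board, either way round below 0.15 rad and x of housing_low_spout in the frame of board above 0.02 m and angle between housing_low's own z axis and vertical below 0.06 rad and linear speed of housing_low below 0.02 m/s and contact force between the fingers and housing_low below 0.1 N), for 0.2 s.
At the end, for the whole second after the job is handed in: Sprue inside the bin; the tall housings upright on the two rings (either on either), within 12 mm of centre; the low one level on their necks within 12 mm of the middle; all three spouts along the board's +x, at the marks, within 0.15 rad; all at rest and released (all of step 1 and all of step 2 and all of step 3); the robot touches nothing.
It fails at once if a housing tipped over (angle between any of housing_a, housing_b, housing_low's own z axis and vertical above 0.6 rad).
It fails at once if the two-spouted housing moved more than 30 mm (distance of tee from where it was at the start of the episode above 0.03 m).
It also fails if it takes over 72 s, if anything falls off the work surface, if the arm or the gripper's body presses on something with over 40 N, if the wrist force passes 120 N, or if a joint passes its speed limit or range.

## Robot

A 7-joint arm with a two-finger parallel gripper is mounted at the origin on the work surface. World frame = base frame: x ahead of the robot, y to its left, z up, the work surface at z = 0. Lengths are in m, angles in rad, forces in N, time in s.
With the tool pointing down it reaches from about 0.425 to 0.925 m from the base axis. Payload 6.8 kg.
Tool frame: the origin (TCP) lies at the very end of the fingers, on their centre line; the grasp point (between the pads) lies bot.grip_depth behind it (bot.grip_depth is the distance from the TCP to the grasp point, in m); z points along the fingers, y is the line along which they close (so a half turn about z gives the same grasp; the last joint's range is limited). The gripper opens to 85 mm and grips with 20 to 120 N. Pads are 22 mm wide; open, the fingers measure 114 mm over their backs; the gripper's body (76 mm by 85 mm) begins 54 mm behind the grasp point. The pads swing forward as they close: fully open they stand 13 mm farther back than shut.
Start: joints at [1.209, 0.477, 0.022, 1.555, -0.011, 1.109, -0.083], TCP at [0.169, -0.653, 0.231] pointing down, gripper open.
Joint ranges: [-2.96, 2.96], [-0.34, 2.1], [-1.41, 1.46], [0.24, 2.44], [-1.37, 4.51], [0.17, 1.92], [-2.96, 2.96]. Speed limits (rad/s): [2.39, 2.39, 3.14, 3.14, 3.14, 3.14, 3.14].

## Interface

Orientations are given as a unit quaternion [w, x, y, z].
In Python, from station import bot gives the robot as it stands.
- The arm moves only by the tool send_rows, never from a script. Its arguments are lists of equal length, an entry for each row: "slide": the shift along the tool's x, y, z in mm, a list of three; "roll": the turn about the tool's z in degrees; "claw": the opening, from 0 (shut) to 1 (fully open). A call has exactly 8 rows; each row is the pose to reach, as a shift and turn from the pose commanded when the call began, along the tool's axes at that moment; what a row does not reach only later rows make up. A row lasts 1/12 s, in which the tool goes at most 41.7 mm and 7.16 degrees, less where a joint would pass 70% of its speed; a pose out of reach is approached as far as the arm can. A call with a gripper value outside its range is refused whole. The fingers move at their own pace and stop on an object; "force" is the grip in N (left out, the last holds). Time passes only in rows, so rows that repeat a pose let the fingers close, or fill a call up. It gives the time, the measured TCP pose, the force, the opening and the grip force at its end, in the units of the state.
- bot.get_obs(): the state, without advancing time (a new reading comes with each control period).
- bot.read_camera(name): name is "side" or "top"; returns the picture (420x560x3 uint8, red, green, blue); there is no depth.
- bot.camera_model(name): a dict with "camera_matrix" (3x3 intrinsics, pixels), "camera_from_world" (4x4, takes a point from world to camera coordinates). Camera axes: x right, y down, z forward; pixel columns grow to the right and rows downward; lengths in m; the calibration is good to about 2 mm. A picture is of the moment at which its call begins. camera_model takes no time and is no camera call.
- bot.hand_in(): hands the job in; it is judged then, once.
The state is a dict: "t": time; "q": joint angles; "joint_vel": joint speeds; "joint_torque": joint torques, N m; "eef_pos": TCP position; "tool_rot": TCP orientation; "contact_force": force on the tool from outside, world axes, zero at the start; "torque": the same for the moment, N m; "gripper_width": opening from 0.0 (shut) to 1.0 (fully open); "grasp_force": force on a finger pad.
Only numpy, scipy, OpenCV 4.12 (cv2) and the standard library are available. Lean on these libraries where they do the work, as an engineer would, in place of code of your own. Each camera call takes 0.05 s, during which the arm holds its last target. There are 200 camera calls.

## Working session

There is one attempt and no reset: what is moved stays moved. The work goes in short steps, Python scripts to look and compute and a tool call to move; the robot and the scene stay as the last step left them, time stands still between calls to the robot, and variables do not carry over. Pictures are saved under pics/ and viewed, at most 10 in all, crops included, and the job is handed in when it is done.

Besides the shell and the picture viewer there is one more tool, called after ">>>" by a JSON object that holds its "name" and its "arguments", one argument or row to a line. send_rows: Moves the arm, as the interface text tells. Its arguments: {"type":"object","properties":{"slide":{"type":"array","items":{"type":"array","items":{"type":"number"}}},"roll":{"type":"array","items":{"type":"number"}},"claw":{"type":"array","items":{"type":"number"}},"force":{"type":"number"}},"required":["slide","roll","claw"]}

```bash
ls; mkdir -p pics
python3 - <<'E'
from station import bot
import cv2
for n in("top","side"):
    cv2.imwrite(f"pics/{n}0.png",bot.read_camera(n)[:,:,::-1])
    m=bot.camera_model(n);print(m["camera_matrix"],m["camera_from_world"])
o=bot.get_obs();print(bot.grip_depth,o["eef_pos"],o["tool_rot"],o["t"])
E
```

```text
pics
[[518.6191388    0.         278.78097928]
 [  0.         518.6191388  202.97790941]
 [  0.           0.           1.        ]] [[-0.02592054 -0.99937037 -0.02422771  0.04252127]
 [-0.99712831  0.02757232 -0.07053303  0.50633577]
 [ 0.07115663  0.02232988 -0.99721518  1.23561647]
 [ 0.          0.          0.          1.        ]]
[[457.744624     0.         279.16023786]
 [  0.         457.744624   206.10829135]
 [  0.           0.           1.        ]] [[ 0.68658283 -0.72702409 -0.00632297 -0.34789257]
 [-0.35039489 -0.32325877 -0.87904902  0.22976883]
 [ 0.63704586  0.60575551 -0.47668945  0.7860187 ]
 [ 0.          0.          0.          1.        ]]
0.0187 [ 0.1693603  -0.65286603  0.23043836] [-8.03938788e-04  9.91956523e-01  1.26576415e-01 -1.45892435e-04] 0.1
```

View pics/top0.png

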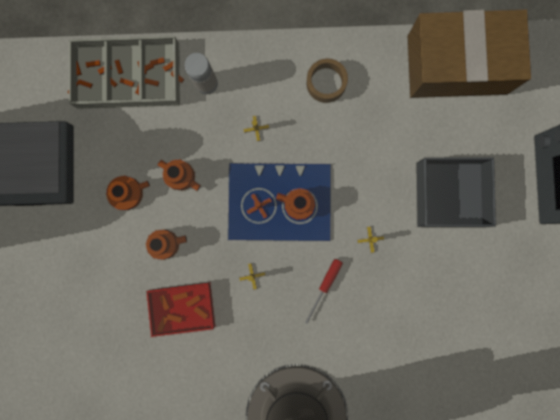

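View pics/side0.png

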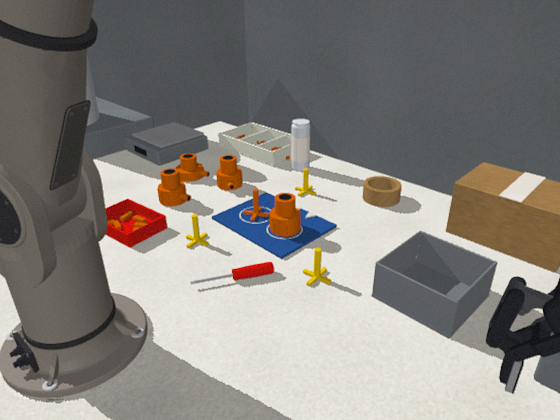

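The top view shows the board around (280,202), the sprue on the free ring (259,206), housing_a (300,204), the bin (456,192), housing_b (162,244), housing_low (125,192) and the two-spouted tee (178,175). I'll enlarge the working area.

```bash
cat > h.py <<'E'
from station import bot
import numpy as np, cv2
def cam(n):
    m=bot.camera_model(n);return np.array(m["camera_matrix"]),np.array(m["camera_from_world"])
def w(n,u,v,z):
    K,T=cam(n);d=T[:3,:3].T@np.linalg.solve(K,[u,v,1]);c=-T[:3,:3].T@T[:3,3]
    return c+d*(z-c[2])/d[2]
def p(n,P):
    K,T=cam(n);q=K@(T[:3,:3]@np.asarray(P,float)+T[:3,3]);return q[:2]/q[2]
def tool():
    o=bot.get_obs();a,b,c,d=o["tool_rot"]
    R=np.array([[1-2*(c*c+d*d),2*(b*c-a*d),2*(b*d+a*c)],[2*(b*c+a*d),1-2*(b*b+d*d),2*(c*d-a*b)],[2*(b*d-a*c),2*(c*d+a*b),1-2*(b*b+c*c)]])
    return o,R
def go(P,yaw=None):
    """shift (mm) and roll (deg) to bring TCP to P with tool y axis along world angle yaw (deg, mod 180)"""
    o,R=tool();s=R.T@(np.array(P)-o["eef_pos"])*1000
    cur=np.degrees(np.arctan2(R[1,1],R[0,1]))
    r=None if yaw is None else (-(yaw-cur)+90)%180-90
    print("slide",s.round(1),"roll",r,"cur yaw y",cur.round(1),"t",o["t"])
E
python3 - <<'E'
from h import *
im=cv2.imread("pics/top0.png")
c=im[140:275,100:345];cv2.imwrite("pics/c1.png",cv2.resize(c,(784,432),interpolation=cv2.INTER_CUBIC))
hsv=cv2.cvtColor(im,cv2.COLOR_BGR2HSV)
# blue board
m=cv2.inRange(hsv,(105,120,40),(125,255,255));k=cv2.morphologyEx(m,cv2.MORPH_CLOSE,np.ones((25,25)))
cs=max(cv2.findContours(k,0,1)[0],key=cv2.contourArea);r=cv2.minAreaRect(cs)
for b in cv2.boxPoints(r):print("board",b,w("top",*b,.008).round(4))
# wedge
wm=cv2.inRange(hsv,(0,0,150),(180,60,255))[160:182,245:315];n,l,s,ce=cv2.connectedComponentsWithStats(wm)
for i in range(1,n):
    if s[i,4]>8:print("wedge",s[i,4],ce[i]+[245,160],w("top",*(ce[i]+[245,160]),.01).round(4))
om=cv2.inRange(hsv,(3,150,60),(14,255,255));n,l,s,ce=cv2.connectedComponentsWithStats(om)
for i in range(1,n):
    if s[i,4]>60:print(s[i],ce[i])
bm=[(417,157),(494,157),(496,227),(417,227)]
for b in bm:print("bin",w("top",*b,.08).round(3))
E
```

```text
board [230.      237.99997] [0.426 0.15  0.008]
board [230.      164.99997] [0.6048 0.1466 0.008 ]
board [328.      164.99997] [ 0.5978 -0.0936  0.008 ]
board [328.      237.99997] [ 0.4198 -0.0878  0.008 ]
[145  58  19  14  84] [153.5         63.46428571]
[159 160  32  29 464] [176.01508621 173.99784483]
[107 177  41  32 766] [124.81592689 192.38772846]
[277 190  37  29 553] [297.51537071 203.71790235]
[147 231  26  28 327] [158.97859327 244.70948012]
[152 291  41  36 622] [168.93569132 306.97749196]
[185 294  17  14 131] [192.91603053 300.61832061]
[193 306  17  14 144] [200.86805556 312.1875    ]
bin [ 0.6   -0.293  0.08 ]
bin [ 0.595 -0.468  0.08 ]
bin [ 0.435 -0.464  0.08 ]
bin [ 0.439 -0.286  0.08 ]
```

View pics/c1.png

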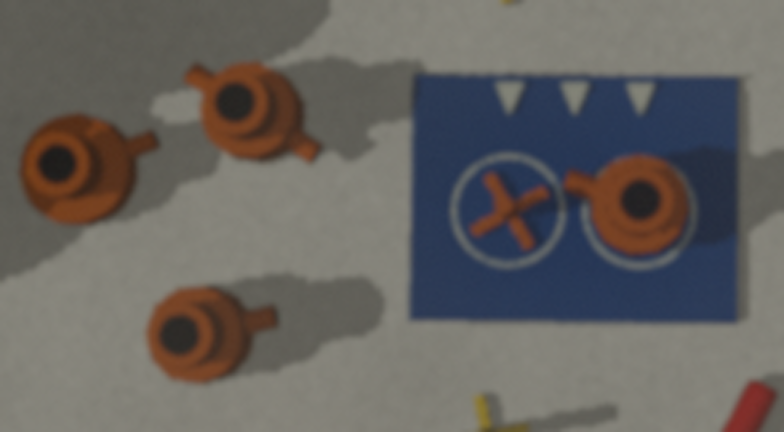

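```bash
cat > fit.py <<'E'
from h import *
from scipy.optimize import minimize
A=np.linspace(0,2*np.pi,40)
def cyl(r,z0,z1,x=0,y=0): return np.array([[x+r*np.cos(a),y+r*np.sin(a),z] for z in(z0,z1) for a in A])
def spout(r,z,x0,x1): return np.array([[x,r*np.cos(a),z+r*np.sin(a)] for x in(x0,x1) for a in A])
def box(a,b,h): return np.array([[i*a,j*b,z] for i in(-.5,.5) for j in(-.5,.5) for z in(0,h)])
TALL=[cyl(.036,0,.045),cyl(.024,.045,.085),spout(.009,.022,.02,.058)]
LOW=[cyl(.042,0,.028),cyl(.024,.028,.064),spout(.008,.017,.02,.064)]
SPR=[box(.064,.009,.008),box(.009,.064,.008),cyl(.007,0,.07)]
S=4
def mask(im):
    hs=cv2.cvtColor(cv2.resize(im,None,fx=S,fy=S,interpolation=cv2.INTER_CUBIC),cv2.COLOR_BGR2HSV)
    return cv2.inRange(hs,(2,125,50),(17,255,255))
def render(n,parts,x,y,yaw,z0):
    K,T=cam(n);c,s=np.cos(yaw),np.sin(yaw);m=np.zeros((420*S,560*S),np.uint8)
    for P in parts:
        W=np.c_[x+c*P[:,0]-s*P[:,1],y+s*P[:,0]+c*P[:,1],P[:,2]+z0]
        q=(W@T[:3,:3].T+T[:3,3])@K.T;q=((q[:,:2]/q[:,2:]+.5)*S-.5)
        cv2.fillConvexPoly(m,cv2.convexHull((q*16).round().astype(np.int32)),255,shift=4)
    return m
def fit(n,im,parts,g,z0,rad=26):
    M=mask(im);u,v=p(n,[g[0],g[1],z0+.03]);R=np.zeros_like(M)
    cv2.circle(R,(int(u*S),int(v*S)),rad*S,255,-1);M&=R;M=cv2.morphologyEx(M,cv2.MORPH_CLOSE,cv2.getStructuringElement(2,(45,45)) if parts is not SPR else np.ones((1,1)))
    def f(t):
        r=render(n,parts,g[0]+t[0]/100,g[1]+t[1]/100,g[2]+t[2]/2,z0)
        return -np.count_nonzero(r&M)/max(1,np.count_nonzero(r|M))
    b=min((minimize(f,[a,c,d],method="Nelder-Mead",options=dict(initial_simplex=np.array([[a,c,d]]*4)+np.vstack([np.zeros(3),np.eye(3)*.6])))for a,c,d in((0,0,0),(.5,.5,.4),(-.5,-.5,-.4))),key=lambda r:r.fun)
    return np.array([g[0]+b.x[0]/100,g[1]+b.x[1]/100,g[2]+b.x[2]/2]),-b.fun
E
cat > m.py <<'E'
from fit import *
def px(x,y): return 100+(x+.5)/3.2-.5,140+(y+.5)/3.2-.5
im=cv2.imread("pics/top0.png");si=cv2.imread("pics/side0.png")
# board: corners + wedges + rings -> rigid fit
obs=[((414,75),.095,.125,.008),((740,77),.095,-.125,.008),((740,321),-.095,-.125,.008),((410,320),-.095,.125,.008),((509,82),.088,.05,.012),((574,82),.088,0,.012),((640,83),.088,-.05,.012),((507,210),-.01,.05,.008)]
W=np.array([w("top",*px(*o[0]),o[3])[:2] for o in obs]);L=np.array([o[1:3] for o in obs])
wc,lc=W.mean(0),L.mean(0);U,_,V=np.linalg.svd((L-lc).T@(W-wc));R=(V.T@np.diag([1,np.linalg.det(V.T@U.T)])@U.T)
t=wc-R@lc;print("board",t.round(4),"yaw deg",np.degrees(np.arctan2(R[1,0],R[0,0])).round(2),"res mm",((W-L@R.T-t)*1000).round(1).tolist())
for nm in("left","middle","right"):print(nm,(R@[-.01,dict(left=.05,middle=0,right=-.05)[nm]]+t).round(4))
for nm,parts,h,hz,tip,tz,z0 in(("b",TALL,(180,335),.085,(277,318),.022,0),("low",LOW,(57,162),.064,(157,141),.017,0),("a",TALL,(640,200),.093,(566,183),.03,.008),("tee",TALL,(235,102),.085,(316,150),.022,0)):
    a=w("top",*px(*h),hz);b=w("top",*px(*tip),tz);yaw=np.arctan2(b[1]-a[1],b[0]-a[0])
    print(nm,"hand",a[:2].round(4),np.degrees(yaw).round(1))
    for n,I in(("top",im),("side",si)):
        q,s=fit(n,I,parts,(a[0],a[1],yaw),z0,26 if n=="top" else 30);print("  ",n,q[:2].round(4),np.degrees(q[2]).round(1),"iou",round(s,3))
g=w("top",*px(511,211),.012)
for n,I in(("top",im),("side",si)):
    q,s=fit(n,I,SPR,(g[0],g[1],.35),.008,16 if n=="top" else 24);print("sprue",n,g.round(4),q[:2].round(4),np.degrees(q[2]).round(1),s)
E
python3 m.py
```

```text
board [0.5119 0.0281] yaw deg -1.83 res mm [[-1.2, -1.1], [-2.1, -0.9], [1.9, -0.8], [1.2, -0.5], [0.1, 0.5], [0.2, 0.8], [-0.4, 0.5], [0.3, 1.4]]
left [0.5035 0.0784]
middle [0.5019 0.0284]
right [ 0.5003 -0.0216]
b hand [0.4154 0.3112] -79.3
   top [0.4166 0.3099] -78.2 iou 0.692
   side [0.4178 0.3123] -81.0 iou 0.678
low hand [0.5445 0.4065] -72.9
   top [0.5428 0.405 ] -69.3 iou 0.863
   side [0.5418 0.4053] -64.7 iou 0.585
a hand [ 0.5025 -0.0202] 70.7
   top [ 0.5029 -0.0196] 67.8 iou 0.767
   side [ 0.5051 -0.0189] 101.6 iou 0.881
tee hand [0.5821 0.2697] -122.3
   top [0.5848 0.2744] -126.1 iou 0.839
   side [0.5844 0.2719] -115.9 iou 0.827
sprue top [0.5027 0.0765 0.012 ] [0.5027 0.0782] 29.8 0.6838235294117647Traceback (most recent call last):
  File "m.py", line 17, in <module>
    q,s=fit(n,I,SPR,(g[0],g[1],.35),.008,16 if n=="top" else 24);print("sprue",n,g.round(4),q[:2].round(4),np.degrees(q[2]).round(1),s)
        ~~~^^^^^^^^^^^^^^^^^^^^^^^^^^^^^^^^^^^^^^^^^^^^^^^^^^^^^
  File "fit.py", line 27, in fit
    b=min((minimize(f,[a,c,d],method="Nelder-Mead",options=dict(i
[... 426 characters left out ...]
^^^^^^^^^^^^^^^^^^^^^^^^^^^^^^^^^^^^^^^^^^^^^^^^^^^^^^^^^^^^^^^^^^^^^^^^^^^^^^^^^^^^^^^^^^^^^^^^^^^^^^^^^^^
    res = _minimize_neldermead(fun, x0, args, callback, bounds=bounds,
                               **options)
    fxcc = func(xcc)
    fx = function(np.copy(x), *(wrapper_args + args))
  File "fit.py", line 25, in f
    r=render(n,parts,g[0]+t[0]/100,g[1]+t[1]/100,g[2]+t[2]/2,z0)
  File "fit.py", line 15, in render
    K,T=cam(n);c,s=np.cos(yaw),np.sin(yaw);m=np.zeros((420*S,560*S),np.uint8)
        ~~~^^^
  File "h.py", line 4, in cam
    m=bot.camera_model(n);return np.array(m["camera_matrix"]),np.array(m["camera_from_world"])
ValueError: time passes only in moves, steps and waits
```

```bash
sed -i 's/^def cam(n):/from functools import cache\n@cache\ndef cam(n):/' h.py
python3 - <<'E'
from h import *
go((.45,-.36,.24),-45);go((.503,.0775,.13),0)
print(bot.get_obs()["t"])
E
```

```text
slide [ 345.2 -213.    -9.2] roll -30.456397322416876 cur yaw y -75.5 t 0.1
slide [ 506.4 -623.   101.4] roll -75.45639732241688 cur yaw y -75.5 t 0.1
0.1
```

>>> {"name": "send_rows", "arguments": {
  "slide": [
    [20,-12,0],
    [50,-31,-1],
    [85,-52,-2],
    [120,-74,-3],
    [155,-96,-4],
    [190,-117,-5],
    [225,-139,-6],
    [260,-160,-7]
  ],
  "roll": [-2,-6,-11,-16,-21,-26,-30,-34],
  "claw": [0.6,0.6,0.6,0.6,0.6,0.6,0.6,0.6],
  "force": 30
}}

```text
t: 0.77
eef_pos: [0.3818, -0.4313, 0.2381]
tool_rot: [-0.0, 0.911, 0.413, -0.0]
contact_force: [0.8, -1.0, 0.3]
gripper_width: 0.599
grasp_force: 0.0
```

```bash
python3 -c "
from h import *
go((.503,.0775,.13),0);print(bot.get_obs()['q'])"
```

```text
slide [ 462.4 -244.4  108.3] roll -41.25893340820004 cur yaw y -41.3 t 0.7667
[ 0.90342041  0.31883218 -0.20594922  1.77848991  0.07391829  1.0523313
 -0.04924127]
```

>>> {"name": "send_rows", "arguments": {
  "slide": [
    [35,-18,0],
    [70,-37,0],
    [105,-55,0],
    [140,-74,0],
    [175,-92,0],
    [210,-111,5],
    [245,-129,10],
    [280,-148,20]
  ],
  "roll": [-5,-10,-15,-20,-25,-30,-36,-41],
  "claw": [0.6,0.6,0.6,0.6,0.6,0.6,0.6,0.6]
}}

```text
t: 1.43
eef_pos: [0.456, -0.1238, 0.2188]
tool_rot: [0.001, 0.708, 0.706, 0.0]
contact_force: [1.1, 0.4, 0.6]
gripper_width: 0.603
grasp_force: 0.0
```

```bash
python3 -c "
from h import *
go((.503,.0775,.11),0)"
```

```text
slide [201.5  46.2 108.8] roll -0.18908969126241004 cur yaw y -0.2 t 1.4333
```

>>> {"name": "send_rows", "arguments": {
  "slide": [
    [35,8,10],
    [75,17,30],
    [115,27,50],
    [155,36,75],
    [190,43,100],
    [200,45,109],
    [200,45,109],
    [200,45,109]
  ],
  "roll": [0,0,0,0,0,0,0,0],
  "claw": [0.6,0.6,0.6,0.6,0.6,0.6,0.6,0.6]
}}

```text
t: 2.1
eef_pos: [0.501, 0.0757, 0.1081]
tool_rot: [-0.001, 0.709, 0.706, -0.001]
contact_force: [0.5, -1.1, 0.1]
gripper_width: 0.598
grasp_force: 0.0
```

```bash
python3 -c "
from h import *
go((.503,.0775,.036),0)"
```

```text
slide [ 1.8  2.2 72.1] roll -0.25412483000310715 cur yaw y -0.3 t 2.1
```

>>> {"name": "send_rows", "arguments": {
  "slide": [
    [2,2,20],
    [2,2,45],
    [2,2,65],
    [2,2,72],
    [2,2,72],
    [2,2,72],
    [2,2,72],
    [2,2,72]
  ],
  "roll": [0,0,0,0,0,0,0,0],
  "claw": [0.6,0.6,0.6,0.6,0.0,0.0,0.0,0.0],
  "force": 40
}}

```text
t: 2.77
eef_pos: [0.5053, 0.076, 0.0388]
tool_rot: [0.001, 0.71, 0.704, 0.001]
contact_force: [0.7, -1.3, 3.4]
gripper_width: 0.155
grasp_force: 38.9
```

>>> {"name": "send_rows", "arguments": {
  "slide": [
    [0,0,0],
    [0,0,0],
    [0,0,-20],
    [0,0,-60],
    [0,0,-100],
    [-20,0,-125],
    [-50,0,-130],
    [-85,0,-130]
  ],
  "roll": [0,0,0,0,0,0,0,0],
  "claw": [0,0,0,0,0,0,0,0]
}}

```text
t: 3.43
eef_pos: [0.5053, -0.0077, 0.1708]
tool_rot: [0.002, 0.709, 0.706, 0.003]
contact_force: [1.2, 0.7, -1.1]
gripper_width: 0.153
grasp_force: 39.1
```

```bash
python3 -c "
from h import *
go((.517,-.378,.16))"
```

```text
slide [-370.3   13.1   10.7] roll None cur yaw y -0.2 t 3.4333
```

>>> {"name": "send_rows", "arguments": {
  "slide": [
    [-38,1,0],
    [-78,2,0],
    [-118,4,0],
    [-158,5,0],
    [-198,7,0],
    [-238,8,0],
    [-278,10,0],
    [-318,12,0]
  ],
  "roll": [0,0,0,0,0,0,0,0],
  "claw": [0,0,0,0,0,0,0,0]
}}

```text
t: 4.1
eef_pos: [0.5125, -0.3289, 0.168]
tool_rot: [0.0, 0.71, 0.704, 0.0]
contact_force: [0.5, 1.1, -0.8]
gripper_width: 0.148
grasp_force: 39.1
```

>>> {"name": "send_rows", "arguments": {
  "slide": [
    [-30,0,0],
    [-50,0,10],
    [-50,0,45],
    [-50,0,80],
    [-50,0,105],
    [-50,0,108],
    [-50,0,108],
    [-50,0,108]
  ],
  "roll": [0,0,0,0,0,0,0,0],
  "claw": [0,0,0,0,0,0,0,0.4]
}}

```text
t: 4.77
eef_pos: [0.5135, -0.3772, 0.061]
tool_rot: [0.001, 0.71, 0.704, 0.0]
contact_force: [-0.1, -0.2, 0.4]
gripper_width: 0.284
grasp_force: 0.0
```

>>> {"name": "send_rows", "arguments": {
  "slide": [
    [0,0,0],
    [0,0,0],
    [0,0,-10],
    [0,0,-50],
    [0,0,-90],
    [0,0,-110],
    [0,0,-110],
    [0,0,-110]
  ],
  "roll": [0,0,0,0,0,0,0,0],
  "claw": [0.4,0.4,0.4,0.4,0.4,0.8,0.9,0.9]
}}

```text
t: 5.43
eef_pos: [0.5136, -0.3775, 0.1724]
tool_rot: [0.002, 0.71, 0.704, 0.0]
contact_force: [0.6, 0.6, -1.0]
gripper_width: 0.809
grasp_force: 0.0
```

```bash
python3 -c "
from h import *
im=bot.read_camera('top')[:,:,::-1];cv2.imwrite('pics/top1.png',im)
cv2.imwrite('pics/c2.png',np.hstack([cv2.resize(bot.read_camera('side')[200:340,360:520,::-1],(400,350)),cv2.resize(im[140:245,390:510],(400,350))]))
go((.502,-.020,.14),36)"
```

```text
slide [356.6 -12.8  29.3] roll -36.462022453599346 cur yaw y -0.5 t 5.5333
```

View pics/c2.png

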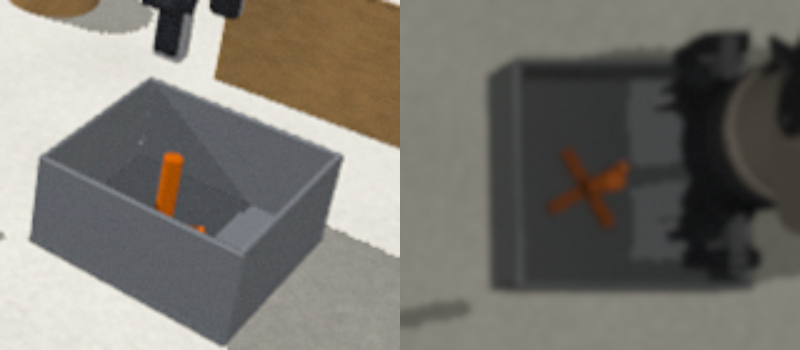

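The sprue stands upright inside the bin (side crop ~(170,190)). Next is housing_a.

>>> {"name": "send_rows", "arguments": {
  "slide": [
    [25,-1,0],
    [65,-2,0],
    [105,-4,0],
    [145,-6,0],
    [185,-7,0],
    [225,-8,0],
    [265,-10,0],
    [305,-11,10]
  ],
  "roll": [-3,-8,-13,-18,-23,-28,-33,-36],
  "claw": [1,1,1,1,1,1,1,1]
}}

```text
t: 6.2
eef_pos: [0.5036, -0.0701, 0.1596]
tool_rot: [0.0, 0.456, 0.89, 0.0]
contact_force: [1.5, 0.6, -0.6]
gripper_width: 0.999
grasp_force: 0.0
```

```bash
python3 -c "
from h import *
go((.503,-.020,.12),36)"
```

```text
slide [41.  28.8 39.6] roll -0.22235843486342333 cur yaw y 35.8 t 6.2
```

>>> {"name": "send_rows", "arguments": {
  "slide": [
    [18,12,10],
    [32,22,22],
    [40,28,36],
    [40,28,39],
    [40,28,39],
    [40,28,39],
    [40,28,39],
    [40,28,39]
  ],
  "roll": [0,0,0,0,0,0,0,0],
  "claw": [1,1,1,1,1,1,1,1]
}}

```text
t: 6.87
eef_pos: [0.5038, -0.0242, 0.1208]
tool_rot: [0.0, 0.458, 0.889, -0.0]
contact_force: [-0.6, -0.8, 0.8]
gripper_width: 0.996
grasp_force: 0.0
```

```bash
python3 -c "
from h import *
go((.503,-.020,.058),36)"
```

```text
slide [ 3.9  1.7 62.8] roll -0.5687632455657479 cur yaw y 35.4 t 6.8667
```

>>> {"name": "send_rows", "arguments": {
  "slide": [
    [4,2,15],
    [4,2,35],
    [4,2,55],
    [4,2,62],
    [4,2,62],
    [4,2,62],
    [4,2,62],
    [4,2,62]
  ],
  "roll": [0,0,0,0,0,0,0,0],
  "claw": [1,1,1,1,1,0.4,0.4,0.4],
  "force": 40
}}

```text
t: 7.53
eef_pos: [0.5037, -0.0186, 0.0595]
tool_rot: [0.001, 0.458, 0.889, 0.0]
contact_force: [0.1, -0.4, -0.8]
gripper_width: 0.604
grasp_force: 0.0
```

>>> {"name": "send_rows", "arguments": {
  "slide": [
    [0,0,0],
    [0,0,0],
    [0,0,-5],
    [0,0,-5],
    [0,0,-5],
    [0,0,-5],
    [0,0,-5],
    [0,0,-5]
  ],
  "roll": [0,0,0,5,11,18,25,32],
  "claw": [0.4,0.4,0.4,0.4,0.4,0.4,0.4,0.4]
}}

```text
t: 8.2
eef_pos: [0.5027, -0.0186, 0.0637]
tool_rot: [0.0, 0.687, 0.727, 0.0]
contact_force: [0.0, -0.6, -0.9]
gripper_width: 0.556
grasp_force: 41.4
```

>>> {"name": "send_rows", "arguments": {
  "slide": [
    [0,0,0],
    [0,0,0],
    [0,0,0],
    [0,0,0],
    [0,0,0],
    [0,0,0],
    [0,0,0],
    [0,0,0]
  ],
  "roll": [7,14,21,28,35,39,39,39],
  "claw": [0.4,0.4,0.4,0.4,0.4,0.4,0.4,0.4]
}}

```text
t: 8.87
eef_pos: [0.5028, -0.0184, 0.0636]
tool_rot: [0.0, 0.888, 0.459, 0.0]
contact_force: [0.7, 0.1, -1.9]
gripper_width: 0.549
grasp_force: 41.4
```

```bash
python3 -c "
from h import *
cv2.imwrite('pics/top2.png',bot.read_camera('top')[:,:,::-1]);s=bot.read_camera('side')[:,:,::-1];cv2.imwrite('pics/side2.png',s)
cv2.imwrite('pics/c3.png',cv2.resize(s[160:270,190:350],(800,550),interpolation=cv2.INTER_CUBIC))
go((.5003,-.0216,.058),-36)"
```

```text
slide [-3.9 -0.2  5.5] roll 0.663305827975762 cur yaw y -35.3 t 8.9667
```

View pics/c3.png

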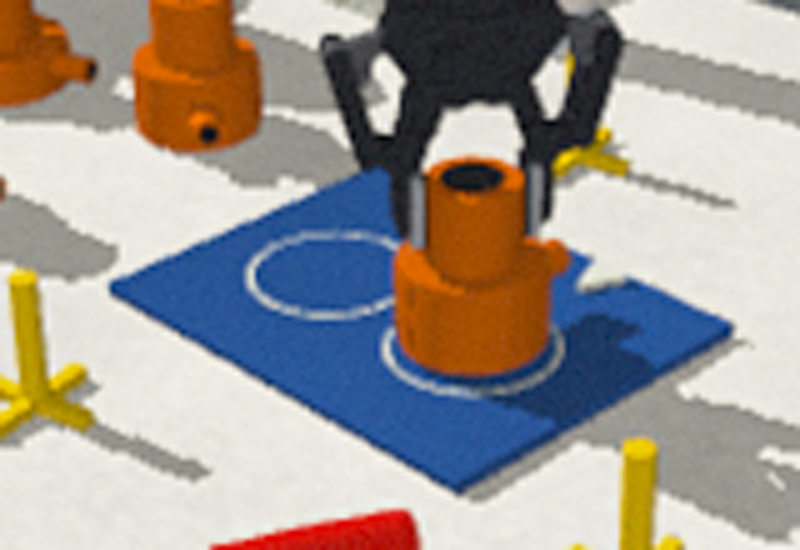

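>>> {"name": "send_rows", "arguments": {
  "slide": [
    [-3,0,0],
    [-3,0,2],
    [-3,0,4],
    [-3,0,5],
    [-3,0,5],
    [-3,0,5],
    [-3,0,5],
    [-3,0,5]
  ],
  "roll": [2,2,2,2,2,2,2,2],
  "claw": [0.4,0.4,0.4,0.4,0.4,0.4,0.7,0.9]
}}

```text
t: 9.63
eef_pos: [0.5012, -0.0211, 0.0584]
tool_rot: [0.0, 0.897, 0.443, 0.0]
contact_force: [0.8, -0.2, 0.5]
gripper_width: 0.815
grasp_force: 0.0
```

>>> {"name": "send_rows", "arguments": {
  "slide": [
    [0,0,0],
    [0,0,0],
    [0,0,-20],
    [0,0,-60],
    [0,0,-100],
    [20,-20,-110],
    [45,-45,-110],
    [70,-70,-110]
  ],
  "roll": [0,0,0,0,0,0,0,0],
  "claw": [0.9,0.9,0.9,0.9,0.9,1,1,1]
}}

```text
t: 10.3
eef_pos: [0.4888, 0.0775, 0.1696]
tool_rot: [0.001, 0.897, 0.441, 0.001]
contact_force: [0.3, 0.3, -0.3]
gripper_width: 1.0
grasp_force: 0.0
```

```bash
python3 -c "
from h import *
go((.416,.311,.13),-20);print(bot.get_obs()['q'])"
```

```text
slide [ 140.4 -200.3   39.4] roll -17.632481266754965 cur yaw y -37.6 t 10.3
[ 0.0445611   0.28217839 -0.38330418  2.02151782  0.13909065  0.85925929
 -1.07261261]
```

>>> {"name": "send_rows", "arguments": {
  "slide": [
    [15,-21,0],
    [36,-52,0],
    [58,-83,0],
    [80,-114,0],
    [102,-145,0],
    [124,-176,15],
    [138,-198,35],
    [138,-199,39]
  ],
  "roll": [-2,-5,-9,-12,-15,-17,-17.5,-17.5],
  "claw": [1,1,1,1,1,1,1,1]
}}

```text
t: 10.97
eef_pos: [0.41, 0.3131, 0.1274]
tool_rot: [-0.002, 0.816, 0.577, -0.001]
contact_force: [-0.2, -0.4, 0.0]
gripper_width: 1.0
grasp_force: 0.0
```

Run:
```python
from fit import *
I=bot.read_camera("top")[:,:,::-1].copy();cv2.imwrite("pics/top3.png",I)
sI=bot.read_camera("side")[:,:,::-1].copy();cv2.imwrite("pics/side3.png",sI)
for n,J in(("top",I),("side",sI)):
    print(n,fit(n,J,TALL,(.501,-.021,0.0),.008,26 if n=="top" else 32))
a=cv2.resize(I[155:245,225:335],(400,327),interpolation=cv2.INTER_CUBIC);b=cv2.resize(sI[160:270,220:350],(386,327),interpolation=cv2.INTER_CUBIC)
cv2.imwrite("pics/c4.png",np.hstack([a,b]))
go((.416,.311,.13),-20);go((.416,.311,.05),-20)
```

```text
top (array([ 0.50056946, -0.0211929 , -0.08703412]), np.float64(0.7420329255399486))
side (array([ 0.50195396, -0.02141366, -0.07082024]), np.float64(0.9494376061120543))
slide [ 4.   2.4 -2.1] roll 0.212731961479804 cur yaw y -19.8 t 11.0667
slide [ 4.2  2.5 77.9] roll 0.212731961479804 cur yaw y -19.8 t 11.0667
```

View pics/c4.png

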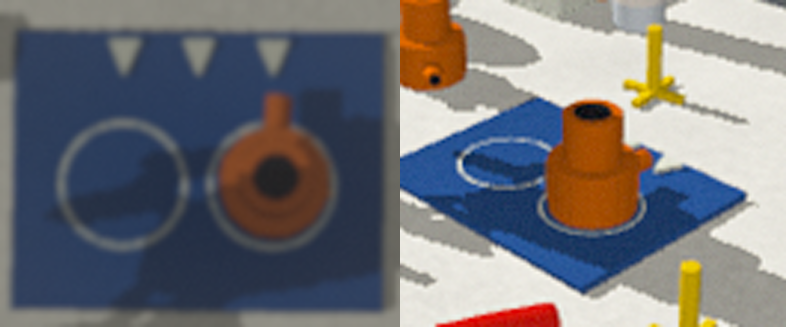

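housing_a is centred in its ring with its spout at the wedge, about 2.7° off. Now housing_b.

>>> {"name": "send_rows", "arguments": {
  "slide": [
    [4,2,15],
    [4,2,35],
    [4,2,55],
    [4,2,74],
    [4,2,78],
    [4,2,78],
    [4,2,78],
    [4,2,78]
  ],
  "roll": [0,0,0,0,0,0,0,0],
  "claw": [1,1,1,1,1,1,0.4,0.4]
}}

```text
t: 11.73
eef_pos: [0.4183, 0.311, 0.0526]
tool_rot: [0.0, 0.819, 0.573, 0.001]
contact_force: [-0.2, 0.4, 0.7]
gripper_width: 0.747
grasp_force: 0.0
```

>>> {"name": "send_rows", "arguments": {
  "slide": [
    [0,0,0],
    [0,0,0],
    [0,0,0],
    [0,0,-10],
    [0,0,-40],
    [0,0,-75],
    [0,0,-110],
    [0,0,-115]
  ],
  "roll": [0,0,0,0,0,-5,-11,-18],
  "claw": [0.4,0.4,0.4,0.4,0.4,0.4,0.4,0.4]
}}

```text
t: 12.4
eef_pos: [0.4194, 0.3134, 0.1729]
tool_rot: [0.001, 0.717, 0.697, 0.005]
contact_force: [1.0, 1.2, -1.3]
gripper_width: 0.554
grasp_force: 41.8
```

```bash
python3 -c "
from h import *
go((.5035,.0784,.16),57)"
```

```text
slide [-232.5   90.8   12.3] roll -58.648877992388414 cur yaw y -1.6 t 12.4
```

>>> {"name": "send_rows", "arguments": {
  "slide": [
    [-20,8,0],
    [-55,21,0],
    [-90,35,0],
    [-125,49,0],
    [-160,62,0],
    [-195,76,0],
    [-225,88,5],
    [-232,91,12]
  ],
  "roll": [-7,-14,-21,-28,-35,-42,-49,-56],
  "claw": [0.4,0.4,0.4,0.4,0.4,0.4,0.4,0.4]
}}

```text
t: 13.07
eef_pos: [0.5024, 0.0684, 0.1551]
tool_rot: [0.001, 0.325, 0.946, -0.002]
contact_force: [-0.6, -1.0, -1.9]
gripper_width: 0.55
grasp_force: 41.7
```

```bash
python3 -c "
from h import *
go((.5035,.0784,.07),57)"
```

```text
slide [ 5.6  8.7 85. ] roll -4.93682496482694 cur yaw y 52.1 t 13.0667
```

>>> {"name": "send_rows", "arguments": {
  "slide": [
    [3,4,10],
    [5,8,30],
    [5,8,55],
    [5,8,70],
    [5,8,73],
    [5,8,73],
    [5,8,73],
    [5,8,73]
  ],
  "roll": [-3,-3,-3,-3,-3,-3,-3,-3],
  "claw": [0.4,0.4,0.4,0.4,0.4,0.4,0.4,0.4]
}}

```text
t: 13.73
eef_pos: [0.502, 0.0859, 0.0826]
tool_rot: [0.001, 0.299, 0.954, 0.001]
contact_force: [0.7, 0.1, -1.2]
gripper_width: 0.548
grasp_force: 41.7
```

Run:
```python
from fit import *
sI=bot.read_camera("side")[:,:,::-1].copy()
z=bot.get_obs()["eef_pos"][2]-.0526
for h in(z-.002,z,z+.003):print(h,fit("side",sI,TALL,(.5035,.0784,-.03),h,32))
go((.5035,.0784,.058),57)
```

```text
0.027985557874813972 (array([ 0.50679144,  0.09021294, -0.94397718]), np.float64(0.5927273999930004))
0.029985557874813974 (array([ 0.50459442,  0.0871028 , -0.92266057]), np.float64(0.5944085269963306))
0.03298555787481398 (array([ 0.50110218,  0.08273838, -0.92687635]), np.float64(0.5957053717711855))
slide [-5.3 -5.2 24.6] roll -1.7992559044411394 cur yaw y 55.2 t 13.7833
```

>>> {"name": "send_rows", "arguments": {
  "slide": [
    [-5,-5,5],
    [-5,-5,15],
    [-5,-5,20],
    [-5,-5,23],
    [-5,-5,24],
    [-5,-5,24],
    [-5,-5,24],
    [-5,-5,24]
  ],
  "roll": [-1,-1,-1,-1,-1,-1,-1,-1],
  "claw": [0.4,0.4,0.4,0.4,0.4,0.4,0.4,0.4]
}}

```text
t: 14.45
eef_pos: [0.5028, 0.077, 0.0594]
tool_rot: [0.001, 0.291, 0.957, -0.002]
contact_force: [-9.8, -7.5, 32.8]
gripper_width: 0.552
grasp_force: 46.8
```

Run:
```python
from h import *
go((.5035,.0784,.058),57);print(bot.get_obs()["contact_force"])
```

```text
slide [0.2 1.5 1.4] roll -0.8528404257242101 cur yaw y 56.1 t 14.45
[-9.75018181 -7.46652116 32.82391604]
```

>>> {"name": "send_rows", "arguments": {
  "slide": [
    [0,0,-1],
    [0,0,-1.5],
    [0,0,-1.5],
    [0,0,-1.5],
    [0,0,-1.5],
    [0,0,-1.5],
    [0,0,-1.5],
    [0,0,-20]
  ],
  "roll": [0,0,0,0,0,0,0,0],
  "claw": [0.4,0.4,0.85,0.85,0.85,0.85,0.85,0.85]
}}

```text
t: 15.12
eef_pos: [0.5002, 0.0777, 0.0748]
tool_rot: [-0.003, 0.291, 0.957, -0.001]
contact_force: [0.5, -0.3, 1.2]
gripper_width: 0.849
grasp_force: 0.0
```

>>> {"name": "send_rows", "arguments": {
  "slide": [
    [0,0,-30],
    [0,0,-70],
    [10,0,-90],
    [40,0,-90],
    [75,0,-90],
    [110,0,-90],
    [145,0,-90],
    [180,0,-90]
  ],
  "roll": [0,0,0,0,5,12,19,26],
  "claw": [1,1,1,1,1,1,1,1]
}}

```text
t: 15.78
eef_pos: [0.3514, 0.1789, 0.1673]
tool_rot: [0.0, 0.501, 0.865, 0.0]
contact_force: [-1.0, 1.5, 0.4]
gripper_width: 1.001
grasp_force: 0.0
```

```bash
python3 -c "
from h import *
go((.543,.4055,.18),0);print(bot.get_obs()['q'])"
```

```text
slide [101.3 278.9 -12.7] roll 29.822752567932255 cur yaw y 29.8 t 15.7833
[ 0.12706207  0.17349444 -0.8082101   2.20899787  0.17193015  0.81926532
 -0.27105877]
```

>>> {"name": "send_rows", "arguments": {
  "slide": [
    [7,20,0],
    [20,55,0],
    [33,92,0],
    [46,129,-5],
    [60,166,-8],
    [73,203,-10],
    [87,240,-10],
    [98,270,-10]
  ],
  "roll": [3,9,15,21,27,33,38,40],
  "claw": [1,1,1,1,1,1,1,1]
}}

```text
t: 16.45
eef_pos: [0.5382, 0.4013, 0.1769]
tool_rot: [-0.0, 0.766, 0.643, 0.0]
contact_force: [1.2, 0.6, 0.2]
gripper_width: 1.004
grasp_force: 0.0
```

Run:
```python
from fit import *
I=bot.read_camera("top")[:,:,::-1].copy();cv2.imwrite("pics/top4.png",I)
sI=bot.read_camera("side")[:,:,::-1].copy();cv2.imwrite("pics/side4.png",sI)
for g in((.5035,.0784,0.),(.5003,-.0216,-.05)):
  for n,J in(("top",I),("side",sI)): print(n,fit(n,J,TALL,g,.008,22 if n=="top" else 30))
a=cv2.resize(I[155:245,225:335],(400,327),interpolation=cv2.INTER_CUBIC);b=cv2.resize(sI[160:270,220:350],(386,327),interpolation=cv2.INTER_CUBIC)
cv2.imwrite("pics/c5.png",np.hstack([a,b]))
go((.543,.4055,.11),-10)
```

```text
top (array([ 0.5037119 ,  0.07652755, -0.0240202 ]), np.float64(0.7506728468899522))
side (array([ 0.5045149,  0.0770901, -0.9441468]), np.float64(0.6690633271441552))
top (array([ 0.5005654 , -0.02142915, -0.08555543]), np.float64(0.889140442230775))
side (array([ 0.50154968, -0.02052781, -0.10341423]), np.float64(0.7253961965134706))
slide [ 2.6  4.2 66.5] roll 0.23679423364706054 cur yaw y -9.8 t 16.55
```

View pics/c5.png

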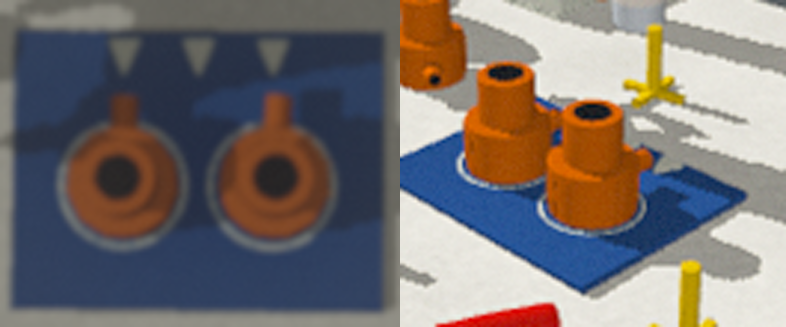

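Both tall housings are centred in their rings with spouts at their marks. Next is the low housing.

>>> {"name": "send_rows", "arguments": {
  "slide": [
    [2,4,15],
    [2,4,50],
    [2,4,85],
    [2,4,110],
    [2,4,116],
    [2,4,116],
    [2,4,116],
    [2,4,116]
  ],
  "roll": [0,0,0,0,0,0,0,0],
  "claw": [1,1,1,1,1,1,1,1]
}}

```text
t: 17.22
eef_pos: [0.5422, 0.401, 0.0634]
tool_rot: [-0.0, 0.765, 0.644, 0.002]
contact_force: [-0.5, -0.3, -0.2]
gripper_width: 0.997
grasp_force: 0.0
```

```bash
python3 -c "
from h import *
go((.543,.4055,.034),-10)"
```

```text
slide [ 4.5  0.  29.4] roll 0.1886015937847958 cur yaw y -9.8 t 17.2167
```

>>> {"name": "send_rows", "arguments": {
  "slide": [
    [4,0,10],
    [4,0,22],
    [4,0,29],
    [4,0,29],
    [4,0,29],
    [4,0,29],
    [4,0,29],
    [4,0,29]
  ],
  "roll": [0,0,0,0,0,0,0,0],
  "claw": [1,1,1,1,0.4,0.4,0.4,0.4]
}}

```text
t: 17.88
eef_pos: [0.5422, 0.4045, 0.033]
tool_rot: [-0.0, 0.765, 0.644, 0.001]
contact_force: [0.8, 0.4, -1.5]
gripper_width: 0.55
grasp_force: 41.2
```

>>> {"name": "send_rows", "arguments": {
  "slide": [
    [0,0,0],
    [0,0,0],
    [0,0,-10],
    [0,0,-45],
    [0,0,-85],
    [0,0,-125],
    [0,0,-160],
    [0,0,-165]
  ],
  "roll": [0,0,0,0,0,-5,-11,-18],
  "claw": [0.4,0.4,0.4,0.4,0.4,0.4,0.4,0.4]
}}

```text
t: 18.55
eef_pos: [0.5439, 0.4068, 0.2056]
tool_rot: [0.001, 0.653, 0.757, 0.005]
contact_force: [0.2, 1.2, -1.3]
gripper_width: 0.552
grasp_force: 41.9
```

Run:
```python
from fit import *
sI=bot.read_camera("side")[:,:,::-1].copy();e=bot.get_obs()["eef_pos"]
I=bot.read_camera("top")[:,:,::-1].copy()
go((.5019,.0284,.2),59)
```

```text
slide [-366.6  -94.4   -0.9] roll -50.744995846366606 cur yaw y 8.3 t 18.65
```

>>> {"name": "send_rows", "arguments": {
  "slide": [
    [-25,-6,0],
    [-60,-15,0],
    [-98,-25,0],
    [-136,-35,0],
    [-174,-45,0],
    [-212,-55,0],
    [-250,-64,0],
    [-288,-74,0]
  ],
  "roll": [-7,-14,-21,-28,-35,-42,-48,-50],
  "claw": [0.4,0.4,0.4,0.4,0.4,0.4,0.4,0.4]
}}

```text
t: 19.32
eef_pos: [0.5079, 0.1058, 0.1955]
tool_rot: [-0.002, 0.274, 0.962, -0.001]
contact_force: [0.8, -0.6, -1.7]
gripper_width: 0.554
grasp_force: 42.0
```

```bash
python3 -c "
from h import *
go((.5019,.0284,.16),59)"
```

```text
slide [-35.8 -68.9  35.6] roll -0.7488253999938479 cur yaw y 58.3 t 19.3167
```

>>> {"name": "send_rows", "arguments": {
  "slide": [
    [-15,-29,0],
    [-30,-58,5],
    [-36,-69,20],
    [-36,-69,33],
    [-36,-69,35],
    [-36,-69,35],
    [-36,-69,35],
    [-36,-69,35]
  ],
  "roll": [0,0,0,0,0,0,0,0],
  "claw": [0.4,0.4,0.4,0.4,0.4,0.4,0.4,0.4]
}}

```text
t: 19.98
eef_pos: [0.5042, 0.0327, 0.1628]
tool_rot: [0.0, 0.273, 0.962, 0.001]
contact_force: [0.1, 0.3, -1.8]
gripper_width: 0.553
grasp_force: 42.0
```

Run:
```python
from fit import *
sI=bot.read_camera("side")[:,:,::-1].copy();cv2.imwrite("pics/side5.png",sI)
I=bot.read_camera("top")[:,:,::-1].copy();cv2.imwrite("pics/top5.png",I)
a=cv2.resize(I[140:245,225:335],(400,382),interpolation=cv2.INTER_CUBIC);b=cv2.resize(sI[130:260,220:350],(382,382),interpolation=cv2.INTER_CUBIC)
cv2.imwrite("pics/c6.png",np.hstack([a,b]))
o=bot.get_obs();z=o["eef_pos"][2]-.033
# predicted spout line for each yaw error in the side crop
for d in(-10,-1.8,6):
    r=np.radians(d);P=[o["eef_pos"][0]+.064*np.cos(r),o["eef_pos"][1]+.064*np.sin(r),z+.017];print(d,p("side",P),p("top",P),((p("side",P)-[220,130])*382/130).round(),((p("top",P)-[225,140])*400/110).round())
go((.5019,.0284,.126),59)
```

```text
-10 [289.85129551 162.03632082] [280.27955269 171.21861606] [205.  94.] [201. 114.]
-1.8 [287.29794598 160.91575859] [276.09355083 170.91096071] [198.  91.] [186. 112.]
6 [284.54057015 160.00123789] [272.10874593 171.17182533] [190.  88.] [171. 113.]
slide [ 0.2 -4.5 36.9] roll -0.7270105127153386 cur yaw y 58.3 t 20.0833
```

View pics/c6.png

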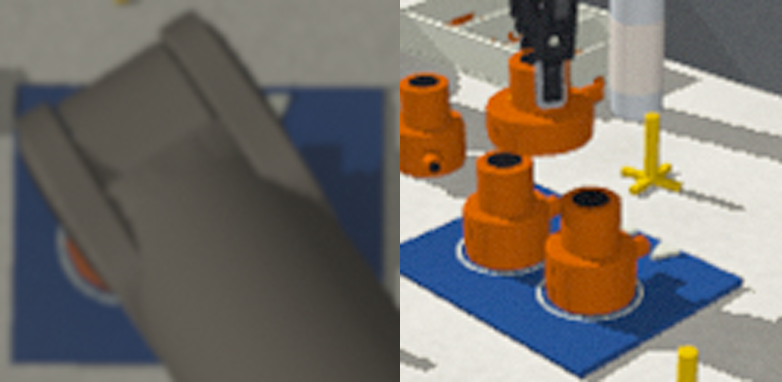

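>>> {"name": "send_rows", "arguments": {
  "slide": [
    [0,-3,5],
    [0,-4.5,18],
    [0,-4.5,28],
    [0,-4.5,31],
    [0,-4.5,31],
    [0,-4.5,31],
    [0,-4.5,31],
    [0,-4.5,31]
  ],
  "roll": [0,0,0,0,0,0,0,0],
  "claw": [0.4,0.4,0.4,0.4,0.4,0.4,0.4,0.4]
}}

```text
t: 20.75
eef_pos: [0.5019, 0.0272, 0.1317]
tool_rot: [0.0, 0.274, 0.962, 0.0]
contact_force: [1.1, -1.0, -1.9]
gripper_width: 0.55
grasp_force: 42.0
```

```bash
python3 -c "
from h import *
go((.502,.0281,.1265),59)"
```

```text
slide [0.4 0.8 5.2] roll -0.8007888736225084 cur yaw y 58.2 t 20.75
```

>>> {"name": "send_rows", "arguments": {
  "slide": [
    [0,1,1],
    [0,1,2],
    [0,1,3],
    [0,1,4],
    [0,1,5],
    [0,1,5],
    [0,1,5],
    [0,1,5]
  ],
  "roll": [0,0,0,0,0,0,0,0],
  "claw": [0.4,0.4,0.4,0.4,0.4,0.4,0.4,0.4]
}}

```text
t: 21.42
eef_pos: [0.5021, 0.0279, 0.1263]
tool_rot: [-0.0, 0.274, 0.962, 0.0]
contact_force: [-0.5, 0.0, -1.9]
gripper_width: 0.558
grasp_force: 42.0
```

>>> {"name": "send_rows", "arguments": {
  "slide": [
    [0,0,0.5],
    [0,0,1],
    [0,0,1],
    [0,0,1],
    [0,0,1],
    [0,0,1],
    [0,0,1],
    [0,0,1]
  ],
  "roll": [0,0,0,0,0,0,0,0],
  "claw": [0.4,0.4,0.4,0.4,0.4,0.4,0.4,0.4]
}}

```text
t: 22.08
eef_pos: [0.5023, 0.0279, 0.1259]
tool_rot: [0.0, 0.274, 0.962, -0.0]
contact_force: [-2.6, -0.8, 4.2]
gripper_width: 0.554
grasp_force: 42.8
```

Contact at about 4 N, so I release and retreat straight up.

>>> {"name": "send_rows", "arguments": {
  "slide": [
    [0,0,0],
    [0,0,0],
    [0,0,0],
    [0,0,0],
    [0,0,-5],
    [0,0,-20],
    [0,0,-50],
    [0,0,-80]
  ],
  "roll": [0,0,0,0,0,0,0,0],
  "claw": [0.7,0.85,0.85,0.85,0.85,0.85,0.85,0.85]
}}

```text
t: 22.75
eef_pos: [0.5012, 0.0281, 0.2058]
tool_rot: [-0.001, 0.274, 0.962, -0.0]
contact_force: [0.8, -0.5, -0.5]
gripper_width: 0.849
grasp_force: 0.0
```

>>> {"name": "send_rows", "arguments": {
  "slide": [
    [0,0,-20],
    [30,10,-20],
    [65,30,-20],
    [100,50,-20],
    [130,80,-20],
    [150,110,-20],
    [160,140,-20],
    [160,150,-20]
  ],
  "roll": [0,0,0,0,0,0,0,0],
  "claw": [0.85,0.85,0.85,0.85,0.85,0.85,0.85,0.85]
}}

```text
t: 23.42
eef_pos: [0.4443, 0.2454, 0.2265]
tool_rot: [0.0, 0.271, 0.963, 0.002]
contact_force: [0.0, 0.1, 0.1]
gripper_width: 0.851
grasp_force: 0.0
```

Run:
```python
from fit import *
I=bot.read_camera("top")[:,:,::-1].copy();sI=bot.read_camera("side")[:,:,::-1].copy()
for n,J in(("top",I),("side",sI)): print(n,fit(n,J,LOW,(.502,.028,-.03),.093,26 if n=="top" else 24))
a=cv2.resize(I[140:245,225:335],(400,382),interpolation=cv2.INTER_CUBIC);b=cv2.resize(sI[130:260,220:350],(382,382),interpolation=cv2.INTER_CUBIC)
cv2.imwrite("pics/c7.png",np.hstack([a,b]))
print(bot.get_obs()["joint_vel"])
```

```text
top (array([ 0.50099775,  0.03487914, -0.12595277]), np.float64(0.6363916493336415))
side (array([0.49515355, 0.02346008, 0.05597454]), np.float64(0.8874280181419762))
[ 0.05131825 -0.02078768  0.02508201  0.04311474 -0.0135659   0.00522367
  0.02456616]
```

View pics/c7.png

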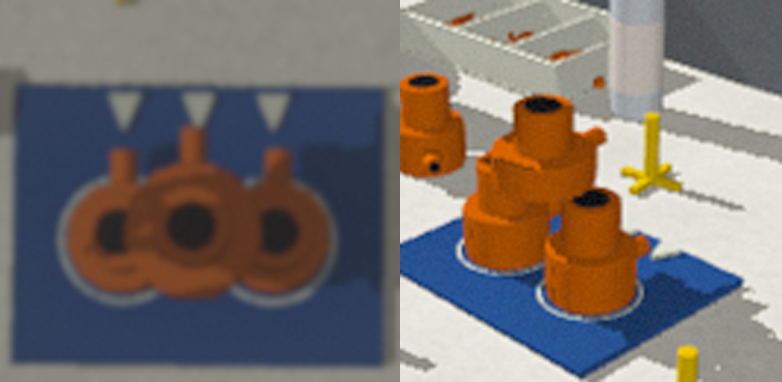

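Run:
```python
from h import *
a=w("top",225+191.5*.275-.5,140+226.5*.275-.5,.157);b=w("top",225+191.5*.275-.5,140+128.5*.275-.5,.11)
print(a,b,np.degrees(np.arctan2(b[1]-a[1],b[0]-a[0])))
s=w("side",220+(541+.5-400)*130/382-.5,130+104.5*130/382-.5,.157);t=w("side",220+(602.5-400)*130/382-.5,130+136*130/382-.5,.11);print(s,t,np.degrees(np.arctan2(t[1]-s[1],t[0]-s[0])))
```

```text
[0.5000647  0.02925453 0.157     ] [0.56430077 0.02888848 0.11      ] -0.3265026061965753
[0.50219639 0.03067121 0.157     ] [0.56667509 0.02482746 0.11      ] -5.178615176643434
```

Both views put the low housing within 3 mm of the middle (0.502, 0.028), with its yaw within about 3.5° of the board's. I'm handing in.

```bash
python3 -c "
from station import bot
print(bot.hand_in())"
```

```text
the job is handed in; nothing more can be done
None
```

The job is handed in, with no verdict returned: by camera the sprue is in the bin, both tall housings stand on their rings and the low housing rests centrally on their necks, all spouts at their marks within tolerance, finished at about 23.5 s.

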